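Refit the safe's knob, then unlock it and hold the key turned

ROBOT

A 6-joint arm with a two-finger parallel gripper is mounted at the origin on a cart in front of the work surface, level with it; the furniture and walls round the work are solid. World frame = base frame: x ahead of the robot, y to its left, z up, the work surface at z = 0. Lengths are in m, angles in degrees, forces in N, time in s.
With the tool pointing down it reaches from about 0.375 to 0.9 m from the base axis. Payload 3.1 kg.
Tool frame: the origin (TCP) lies midway between the tips of the shut fingers; the grasp point (between the pads) lies 19 mm behind it; z points along the fingers, y is the line along which they close (so a half turn about z gives the same grasp; the last joint's range is limited). The gripper opens to 87 mm and grips with 3 to 60 N. Pads are 19 mm wide; open, the fingers measure 117 mm over their backs; the gripper's body (75 mm by 190 mm) begins 51 mm behind the grasp point.
Start: joints at [54.517, 30.224, 82.088, -0, 67.689, -10.227], TCP at [0.267, 0.565, 0.223] pointing down, gripper open.
Joint ranges: [-176.69, 176.69], [-43.24, 126.21], [12.49, 139.97], [-82, 262], [0, 151.66], [-163.58, 163.58]. Speed limits (degrees/s): [159.86, 159.86, 180, 180, 180, 180].

INTERFACE

Orientations are given as a 3x3 rotation matrix whose columns are the frame's x, y, z axes.
In Python, from rig import read_state, capture, camera_info, hand_in gives the robot as it stands.
- The arm moves only by the tool drive_tool, never from a script. Its argument "motion" is a list of rows, each a list of 2 entries, a list of its own where there are three numbers: the shift along the tool's x, y, z in mm, then the turn, a rotation vector about the tool's x, y, z in rad. A call has 1 to 5 rows; each row shifts and turns the commanded pose from where the row before left it, along the tool's axes as they then stand; what a row does not reach is not made up. A row lasts 1/10 s, in which the tool goes at most 50 mm and 8.59 degrees, less where a joint would pass 70% of its speed; a pose out of reach is approached as far as the arm can. A call is refused whole if a number of a shift passes 50 or a number of a turn 0.15, either way. A call with a gripper value outside its range is refused whole. "gripper" is the opening, from 0 (shut) to 1 (fully open), set as the call begins (left out, the last holds). The fingers move at their own pace and stop on an object; the grip force is fixed at half the most. Time passes only in rows, so rows that do not move let the fingers close. It gives the time, the measured TCP pose, the force, the opening and the grip force at its end, in the units of the state.
- read_state(): the state, without advancing time (a new reading comes with each control period).
- capture(name): name is "scene" or "top"; returns the picture (384x512x3 uint8, red, green, blue); there is no depth.
- camera_info(name): a dict with "fovy" (degrees; the focal length in pixels is half the picture's height over the tangent of half this angle, whatever the lens; pixels are square), "cx", "cy" (the principal point, pixels), "xyz" and "orientation" of the camera in the world. Camera axes: x right, y down, z forward; pixel columns grow to the right and rows downward; lengths in m; the calibration is good to about 2 mm. A picture is of the moment at which its call begins. camera_info takes no time and is no camera call.
- hand_in(): hands the job in; it is judged then, once.
The state is a dict: "time_s": time; "joint_positions": joint angles; "qvel": joint speeds; "tau": joint torques, N m; "position": TCP position; "tcp_rot": TCP orientation; "force": force on the tool from outside, world axes, zero at the start; "moment": the same for the moment, N m; "opening": opening from 0.0 (shut) to 1.0 (fully open); "grasp_force": force on a finger pad.
Only numpy, scipy, OpenCV 4.12 (cv2) and the standard library are available. Lean on these libraries where they do the work, as an engineer would, in place of code of your own. Each camera call takes 0.05 s, during which the arm holds its last target. There are 200 camera calls.

TASK

The turning knob has come off the small medicine safe: push it down on the square spindle in the lid until it sits right down on its collar, and let go of it. Then take the round-headed key from the wooden key block, ease it past the stiff pins all the way down into the lock in the lid, turn it a quarter turn clockwise (seen from above) against its spring, right to its stop, and finish while still holding the key turned there, so that I can turn the knob and lift the lid. Leave the square-headed key in the block and do not push the other things on the worktop about.

Things in the scene. Friction and masses are not known exactly. Their poses are not given: they have to be found in the camera images.
- safe: White sheet-steel medicine safe, fixed: 140 (x) x 240 (y) x 75 mm high, plus fittings on its flat lid. Origin: centre of the underside; z up; its front (-x) faces the robot; turned about z by up to 0.2 rad. Key lock in the lid's left half (+y), square spindle in the right half (-y), 124 mm apart.
- keyway (a point): Centre of the mouth of the keyway, on top of the fixed square steel lock plate (36 x 36 mm, 8 mm above the lid). Slot 15 mm long along the safe's y, 6.5 mm wide along x; axes as the safe's. Plate 6 mm thick, same slot in the plug below, floor 22 mm below the mouth. The key turns only with its bit wholly below the plate: fully down, tip 22 mm below the mouth, plastic shoulder 2 mm above the plate.
- lock_plug (a joint): Turning plug under the plate, rad: 0 at rest (slots in line), grows clockwise seen from above, stop at 1.5. Sprung back to 0: 0.05 Nm to start, 0.17 Nm at the stop. In it two sprung sticky pins, 12 and 17 mm below the mouth, bite the blade's flat sides: pushing past takes up to about 12 N, less with small sideways or twisting wiggles. A bolt in the safe's front wall draws back as it turns.
- spindle (a point): Centre of the top of the steel collar (38 mm across, 2 mm high) on the lid, where the square spindle rises; axes as the safe's, the spindle's faces parallel to them. Spindle: 10 mm square, 12 mm high, then a 7.5 mm square nose 2 mm high (14 mm in all). Locked: it does not turn.
- knob: Loose grey knob, upright on the worktop, 47 mm high, 70 g: round hub 38 mm across, 21 mm high; above it a bar grip 46 mm long (its x), 13 mm thick (y), up to 47 mm. Origin: centre of the underside; z up. Square bore in the underside, 11.5 mm wide, 16 mm deep, faces parallel to x and y; fits in any of four quarter-turn positions. Fully down, its origin lies at the point spindle.
- key_block: Light wooden key block, fixed: 46 (x) x 116 (y) x 30 mm high, three slots in its top 38 mm apart along its y. Origin: centre of the underside; turned about z only, by up to 0.3 rad.
- round_key: The safe's key, upright in an outer slot of the block (which one varies). Origin: blade tip; z up to the head. Nose 9 x 3 mm, 3 mm long; flat bit 13 mm wide (y), 5 thick (x) up to 14 mm; round stem 4.4 mm to 24; shoulder 18 mm wide 24 to 28; head a round disc 32 mm across (y, z), 8 thick (x), centre at 45, top 61. In the block its tip is at z 6 mm. Fits the lock either way round. 30 g.
- square_key: Another key like it in the other outer slot, told by its rectangular head (26 mm wide, 32 mm high) and narrower bit. Stays in the block.
- purple_box: Bystander: purple plastic snap box, 118 x 185 x 59 mm, at the right. Origin: centre of the underside.
- salt_shaker: Bystander: salt shaker, 44 mm across, 90 mm high, behind to the right of the safe. Origin: centre of the underside.
- jar_lid: Bystander: black jar lid, 74 mm across, 15 mm high, behind to the left of the safe. Origin: centre of the underside.
- teaspoon: Bystander: teaspoon 130 mm long lying near the worktop's front edge at the left. Origin: centre of the underside.
- spice_e: Bystander: spice jar with a yellow cap, 45 mm across, 100 mm high, behind the key block. Origin: centre of the underside.
- measure_cup: Bystander: blue measuring cup, 115 mm long, 38 mm high, behind at the left. Origin: centre of the underside.
There are look-alikes about, which are no part of the job. Several things look just like the knob: the one meant starts farthest to the robot's left.

How it is judged (in metres and radians):
On the way, in this order (a step that is already met when the one before it is completed fails the run):
1. the knob sits fully down on the spindle's collar and is let go (horizontal distance between knob and spindle below 0.004 m and z of knob in the frame of spindle between -0.003 and 0.003 m and angle between knob's own z axis and vertical below 0.08 rad and contact force between the fingers and knob below 0.3 N), for 0.2 s.
2. the round-headed key is fully down in the lock, held in the fingers (horizontal distance between round_key and keyway below 0.004 m and z of round_key in the frame of keyway below -0.0195 m and angle between round_key's own z axis and vertical below 0.12 rad and contact force between the fingers and round_key above 1 N), for 0.1 s.
At the end, for the whole second after the job is handed in: For the last second: fingers hold the round-headed key (over 1 N), tip at least 19.5 mm below the keyway mouth, 4 mm sideways, upright to 0.12 rad; lock_plug over 1.3 rad; knob untouched, within 4 mm sideways and 3 mm in height of its seat, upright to 0.08 rad; square-headed key moved under 10 mm (all of step 1 and all of step 2 and value of joint lock_plug above 1.3 rad and distance of square_key from where it was at the start of the episode below 0.01 m); the arm keeps its last pose, push and grip.
It fails at once if the square-headed key is pulled from the block or shifted by more than 15 mm (distance of square_key from where it was at the start of the episode above 0.015 m).
It fails at once if a bystander is pushed more than 30 mm or knocked over (distance of any of purple_box, salt_shaker, jar_lid, teaspoon, spice_e, measure_cup from where it was at the start of the episode above 0.03 m or angle between any of salt_shaker, spice_e's own z axis and vertical above 0.5 rad).
It also fails if it takes over 64 s, if anything falls off the work surface, if the arm or the gripper's body presses on something with over 40 N, if the wrist force passes 120 N, or if a joint passes its speed limit or range.

## Working session

There is one attempt and no reset: what is moved stays moved. The work goes in short steps, Python scripts to look and compute and a tool call to move; the robot and the scene stay as the last step left them, time stands still between calls to the robot, and variables do not carry over. Pictures are saved under pics/ and viewed, at most 10 in all, crops included, and the job is handed in when it is done.

Besides the shell and the picture viewer there is one more tool, called after "Emit:" as name(argument=value, ...) on one line, values as JSON. drive_tool: Moves the arm, as the interface text tells. Its arguments: {"type":"object","properties":{"motion":{"type":"array","items":{"type":"array"}},"gripper":{"type":"number"}},"required":["motion"]}

```bash
mkdir -p pics; ls; python3 - <<'E'
from rig import *
import cv2,numpy as np
for n in("scene","top"):
    im=capture(n); cv2.imwrite(f"pics/{n}0.png",cv2.resize(im[:,:,::-1],(800,600),interpolation=cv2.INTER_CUBIC)); cv2.imwrite(f"pics/{n}0_raw.png",im[:,:,::-1]); print(n,camera_info(n))
print(read_state())
E
```

```text
pics
scene {'fovy': 47.9104858536179, 'cx': 255.96691200427827, 'cy': 186.58031803607304, 'xyz': array([-0.43278576, -1.07052773,  0.9591707 ]), 'orientation': array([[ 0.73374616, -0.35496379,  0.57932485],
       [-0.67915539, -0.40715439,  0.61071537],
       [ 0.01909281, -0.84156165, -0.53982354]])}
top {'fovy': 56.37854535415534, 'cx': 259.043644898404, 'cy': 192.6951567534819, 'xyz': array([ 0.39024445, -0.07955272,  1.39716472]), 'orientation': array([[ 0.00989246, -0.99300157,  0.11768608],
       [-0.99981799, -0.01174241, -0.01503639],
       [ 0.01631308, -0.11751591, -0.992937  ]])}
{'time_s': 0.1, 'joint_positions': array([ 5.45179065e+01,  3.02756661e+01,  8.21496376e+01,  4.77458295e-05,
        6.76880960e+01, -1.02261252e+01]), 'qvel': array([ 0.06793717, -0.09563864, -0.22454144,  0.01942   , -0.17430936,
        0.08089074]), 'tau': array([-3.16864616e-04, -4.40983057e+01, -1.77151537e+01,  6.34827325e-02,
        5.34437061e-02, -4.51176606e-05]), 'position': array([0.26623694, 0.56472912, 0.22164445]), 'tcp_rot': array([[-9.04410369e-01,  4.26662119e-01, -1.14944958e-03],
       [ 4.26663522e-01,  9.04409002e-01, -1.61120648e-03],
       [ 3.52131780e-04, -1.94762005e-03, -9.99998041e-01]]), 'force': array([0.74095174, 0.05435276, 0.26480487]), 'moment': array([-0.00618181,  0.03452981,  0.0525551 ]), 'grasp_force': 0.0, 'opening': 0.9988617935940488}
```

View pics/scene0.png

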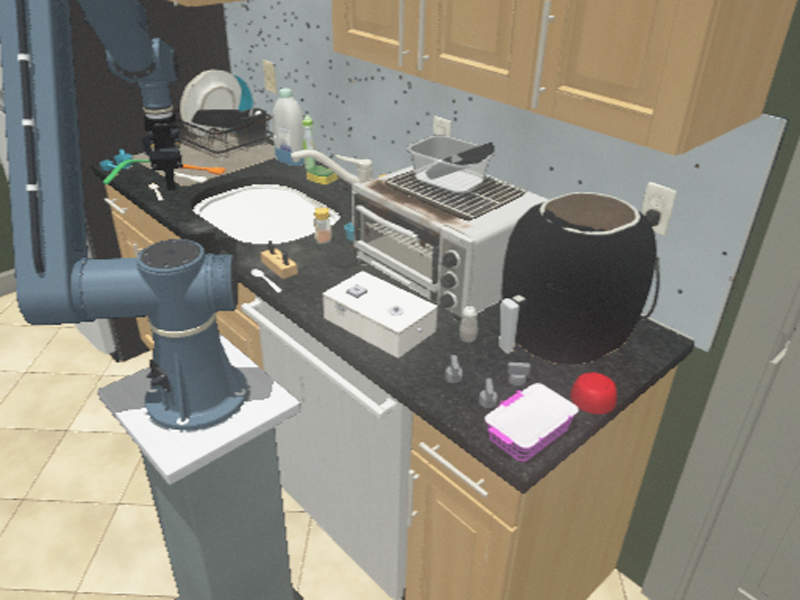

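View pics/top0.png

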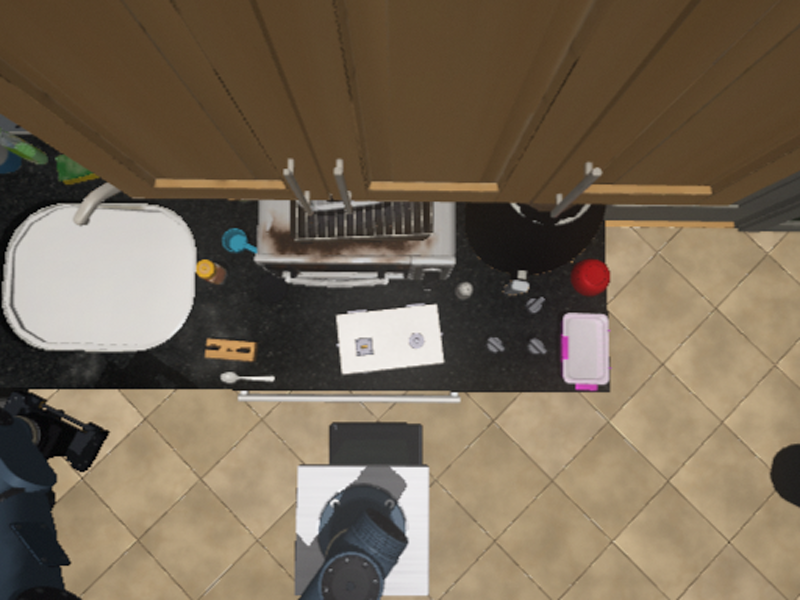

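The scene view shows the safe at about (380,310), the key block at (280,262) and three knobs at (453,368), (488,392) and (518,372). In the top view the leftmost knob is at (495,344), the lock plate at (364,346), the spindle at (416,340) and the block at (230,350). I'll zoom in on these.

```bash
python3 - <<'E'
import cv2,numpy as np
t=cv2.imread('pics/top0_raw.png');s=cv2.imread('pics/scene0_raw.png')
def c(im,x,y,w,h,k): return cv2.resize(im[y:y+h,x:x+w],(w*k,h*k),interpolation=cv2.INTER_CUBIC)
A=np.vstack([np.hstack([c(t,212,190,80,50,5),c(s,200,170,80,50,5)]),
 np.hstack([c(t,125,210,50,30,8),c(s,150,145,50,30,8)]),
 np.hstack([c(t,305,185,50,13,8)*0+0,c(s,270,220,50,13,8)*0])[:2],])
B=np.hstack([c(t,305,185,50,42,8)[:108+0],c(s,270,220,50,42,8)[:108]])
A=np.vstack([A[:490],np.zeros((2,800,3),np.uint8)]); cv2.imwrite('pics/m1.png',A)
B=np.hstack([c(t,305,185,50,42,8),c(s,275,220,50,42,8)]); cv2.imwrite('pics/m2.png',B)
E
```

```text
(no output)
```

View pics/m1.png

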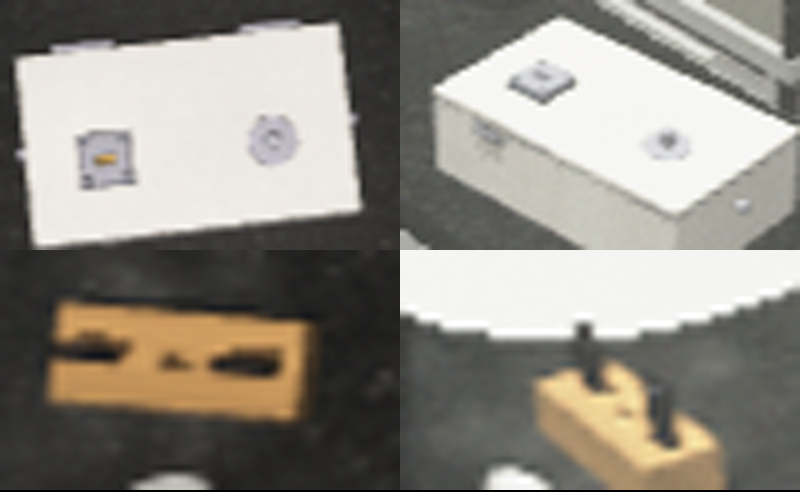

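View pics/m2.png

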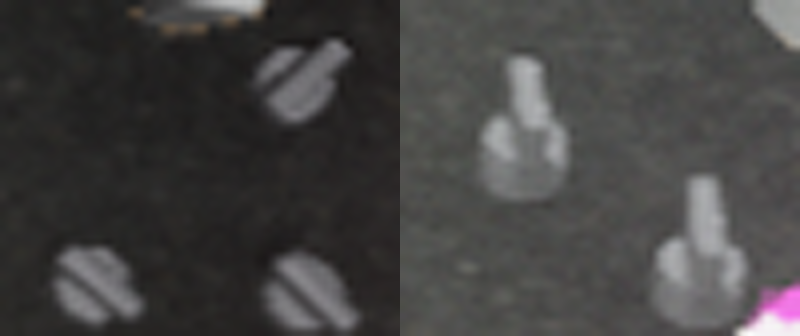

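The top crop shows the lock plate at about (105,160), the collar at (273,140) and the leftmost knob's bar running at about 45°. The two key heads are dark strips along the block, still ambiguous. Next I'll measure everything and look closer at the key heads.

```bash
cat > h.py <<'E'
import cv2,numpy as np
from rig import *
CI={n:camera_info(n) for n in("scene","top")}
def f(n): return 192/np.tan(np.radians(CI[n]['fovy']/2))
def ray(n,u,v):
    c=CI[n]; return c['xyz'],c['orientation']@np.array([(u-c['cx'])/f(n),(v-c['cy'])/f(n),1])
def onz(n,u,v,z):
    o,d=ray(n,u,v); return o+d*(z-o[2])/d[2]
def proj(n,p):
    c=CI[n]; q=c['orientation'].T@(np.asarray(p)-c['xyz']); return np.array([c['cx']+f(n)*q[0]/q[2],c['cy']+f(n)*q[1]/q[2]])
def tri(u,v):
    A=[];b=[]
    (o1,d1),(o2,d2)=ray("top",*u),ray("scene",*v); s=np.linalg.lstsq(np.c_[d1,-d2],o2-o1,rcond=None)[0]
    return (o1+s[0]*d1+o2+s[1]*d2)/2,np.linalg.norm(o1+s[0]*d1-o2-s[1]*d2)
def blobs(m,amin=4,off=(0,0)):
    n,l,st,ce=cv2.connectedComponentsWithStats(m.astype(np.uint8)); return [(st[i,4],ce[i]+off,st[i,:4]) for i in range(1,n) if st[i,4]>=amin]
E
python3 - <<'E'
from h import *
np.set_printoptions(precision=4,suppress=True)
t=cv2.imread('pics/top0_raw.png');s=cv2.imread('pics/scene0_raw.png')
g=t.max(2).astype(float)
# lid
m=(t.min(2)>215).astype(np.uint8); m[:, :212]=0;m[:,292:]=0;m[:190]=0;m[240:]=0
cn=max(cv2.findContours(m,0,2)[0],key=cv2.contourArea); r=cv2.minAreaRect(cn); bx=cv2.boxPoints(r)
print('lid',r); B=np.array([onz('top',*p,.075) for p in bx]); print(B,B.mean(0),[np.linalg.norm(B[i]-B[i-1]) for i in range(4)])
# darkness-weighted blobs inside the lid
hull=np.zeros_like(m); cv2.fillPoly(hull,[cn],1); hull=cv2.erode(hull,np.ones((5,5)))
W=np.clip(235-t.min(2).astype(float),0,90)*hull; W[W<12]=0
for a,ce,st in blobs(W>0,10):
    x,y,w,h=st; sub=W[y:y+h,x:x+w]>0; yy,xx=np.nonzero(sub); print('fit top',a,ce,st,'z83',onz('top',*ce,.083),'z77',onz('top',*ce,.077))
# knobs top
k=(g>75); k[:185]=0;k[230:]=0;k[:,:300]=0;k[:,350:]=0
for a,ce,st in blobs(k,20):
    print('knob top',a,ce,st,onz('top',*ce,.025))
print('bg',np.median(g[200:215,300:310]))
k=(s.max(2)>120); k[:222]=0;k[262:]=0;k[:,:275]=0;k[:,325:]=0
for a,ce,st in blobs(k,20): print('knob scene',a,ce,st)
# block
hsv=cv2.cvtColor(t,cv2.COLOR_BGR2HSV); b=((hsv[...,0]>8)&(hsv[...,0]<25)&(hsv[...,1]>90)&(hsv[...,2]>110)).astype(np.uint8); b[:210]=0;b[240:]=0;b[:,:125]=0;b[:,175:]=0
cn=max(cv2.findContours(b,0,2)[0],key=cv2.contourArea); r=cv2.minAreaRect(cn);print('block',r)
B=np.array([onz('top',*p,.03) for p in cv2.boxPoints(r)]); print(B,B.mean(0),[np.linalg.norm(B[i]-B[i-1]) for i in range(4)])
def c(im,x,y,w,h,k,gm): return cv2.resize((255*(im[y:y+h,x:x+w]/255.)**gm).astype(np.uint8),(w*k,h*k),interpolation=cv2.INTER_CUBIC)
cv2.imwrite('pics/m3.png',np.hstack([c(t,128,213,34,30,12,.6),c(s,165,150,30,30,12,.6)]))
E
```

```text
lid ((248.768310546875, 216.41461181640625), (37.215423583984375, 63.939857482910156), 83.6598129272461)
[[ 0.5124  0.0632  0.075 ]
 [ 0.5415 -0.1719  0.075 ]
 [ 0.4049 -0.1875  0.075 ]
 [ 0.3769  0.045   0.075 ]] [ 0.4589 -0.0628  0.075 ] [np.float64(0.1367716601685905), np.float64(0.23697434258761316), np.float64(0.13747812725843428), np.float64(0.23416529859422075)]
fit top 102 [266.0392 217.6471] [261 213  12  11] z83 [ 0.4542 -0.126   0.083 ] z77 [ 0.4545 -0.1262  0.077 ]
fit top 153 [232.6078 221.7255] [226 215  14  14] z83 [ 0.438  -0.0039  0.083 ] z77 [ 0.4382 -0.0035  0.077 ]
knob top 23 [332.5217 185.6522] [327 185  11   3] [ 0.5838 -0.3851  0.025 ]
knob top 65 [342.3231 194.4923] [337 190  12  10] [ 0.5497 -0.4227  0.025 ]
knob top 79 [316.5316 220.3544] [312 216  11  10] [ 0.4487 -0.3217  0.025 ]
knob top 74 [343.1757 221.527 ] [338 217  12   9] [ 0.4453 -0.4242  0.025 ]
bg 42.0
knob scene 81 [290.1235 234.9753] [285 227  11  17]
knob scene 92 [312.0326 250.3696] [307 242  11  17]
knob scene 38 [321.3947 258.6842] [317 255   8   7]
block ((146.7069091796875, 223.51724243164062), (31.225101470947266, 12.539868354797363), 4.763641834259033)
[[0.4105 0.3834 0.03  ]
 [0.4577 0.3819 0.03  ]
 [0.4491 0.264  0.03  ]
 [0.402  0.266  0.03  ]] [0.4298 0.3238 0.03  ] [np.float64(0.11772904520463146), np.float64(0.04720337065026319), np.float64(0.11821332633179439), np.float64(0.047212407129524785)]
```

View pics/m3.png

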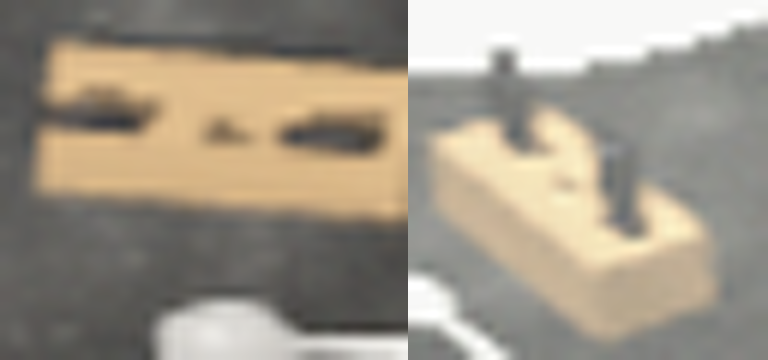

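The right-hand key's head looks wide with a flat top and the left one narrow and pointed. I'll check this against the expected projected widths, and refine the knob and fittings across both views.

```bash
python3 - <<'E'
from h import *
np.set_printoptions(precision=4,suppress=True,linewidth=150)
t=cv2.imread('pics/top0_raw.png');s=cv2.imread('pics/scene0_raw.png')
a=-.0725;R=np.array([[np.cos(a),-np.sin(a)],[np.sin(a),np.cos(a)]]);C=np.array([.4298,.3238])
def out(kind,sgn):
    th=np.linspace(0,2*np.pi,60)
    yz=np.c_[16*np.cos(th),51+16*np.sin(th)] if kind=='round' else np.array([[y,z] for y in(-13,13) for z in(35,67)],float)
    P=[]
    for y,z in yz:
        for x in(-4,4): P.append([*(C+R@np.array([x/1e3,sgn*.038+y/1e3])),z/1e3])
    return P
for n,im in(('top',t),('scene',s)):
  for sg in(1,-1):
    for kd in('round','square'):
      q=np.array([proj(n,p) for p in out(kd,sg)]); h=cv2.convexHull(q.astype(np.float32))
      x0,y0=q.min(0);x1,y1=q.max(0); print(n,sg,kd,'box',x0,x1,y0,y1,'area',cv2.contourArea(h))
    x0,y0=np.floor(q.min(0)-3).astype(int);x1,y1=np.ceil(q.max(0)+3).astype(int)
    print(x0,y0);print(im[y0:y1,x0:x1].max(2))
print('tri plate',[tri((232.6,221.73),(0,0))] and 0)
# scene fittings
hsv=s.min(2).astype(float)
for nm,p in(('spindle',(.4545,-.1262,.077)),('keyway',(.438,-.0039,.083))):
    u,v=proj('scene',p).round().astype(int); W=s[v-8:v+9,u-11:u+12].min(2)<195
    for A,ce,st in blobs(W,6,(u-11,v-8)): print(nm,(u,v),A,ce,st,onz('scene',*ce,p[2]))
print('knob tri',tri((316.53,220.35),(290.12,234.98)))
x,y=310,213; print(t[y:y+16,x:x+15].max(2))
E
```

```text
top 1 round box 130.2121314205212 139.50027969490014 221.01552225840823 223.9357651894511 area 20.008571793325245
top 1 square box 129.79042820540383 139.83993011174147 220.9514989501135 223.9773222020674 area 21.689717310247943
126 217
[[ 42  43  45  42  41  43 130 186 184 183 181 180 177 177 164 141 140]
 [ 42  43  44  44  44  60 152 205 204 204 203 202 200 202 198 194 194]
 [ 43  42  41  43  45  62 155 206 207 206 208 209 207 205 205 205 205]
 [ 41  40  40  41  42  81 161 202 174 129 130 130 170 204 205 204 204]
 [ 44  42  43  44  41  57 106 119  99  89  81  81 104 128 128 167 202]
 [ 43  42  42  44  41  36  47  49  49  48  43  42  45  65  89 158 204]
 [ 42  44  49  45  40  70  86  69  60  41  32  31  28  56 143 198 206]
 [ 46  46  46  44  43 128 182 182 182 181 182 179 162 162 195 204 204]
 [ 45  46  47  47  51 138 195 195 195 197 196 196 192 192 195 195 197]
 [ 49  54  53  48  64 144 192 192 191 192 193 193 194 194 195 194 194]]
top -1 round box 150.659508014823 159.7868683819687 222.71813782373 225.62311785015336 area 19.683646298595704
top -1 square box 150.40666743055493 159.
[... 3666 characters left out ...]
0  44]
 [ 40  47  63  97 131 134 124 109 100 109  95  51  39  38  39]
 [ 38  50  70  76  91 128 137 123 115 114  97  60  38  35  37]
 [ 42  65 106 115  86  82 120 134 124 116  92  57  40  38  39]
 [ 50  55  98 128 123 100  79 111 132 126 113  84  46  41  41]
 [ 43  50  85 123 129 128 107  82 107 131 125 113  84  48  43]
 [ 43  45  58 102 130 130 128 106  79  95 126 129  92  49  44]
 [ 44  44  47  63  84 112 132 121  87  59  84  90  61  42  40]
 [ 45  44  46  45  49  59  78  77  50  40  44  47  42  40  39]
 [ 43  41  39  40  41  42  45  46  39  39  39  40  40  39  39]
 [ 41  40  41  41  40  44  42  37  38  37  39  40  41  40  39]
 [ 41  40  41  41  41  40  40  42  38  38  38  40  41  39  37]]
```

Both keys project too similarly for the box test, so I'll print the expected coverage of each head hypothesis, two per key, beside the pixels.

```bash
python3 - <<'E'
from h import *
np.set_printoptions(precision=2,suppress=True,linewidth=170)
s=cv2.imread('pics/scene0_raw.png')
a=-.0725;R=np.array([[np.cos(a),-np.sin(a)],[np.sin(a),np.cos(a)]]);C=np.array([.4298,.3238])
def out(kind,sgn):
    th=np.linspace(0,2*np.pi,60)
    yz=np.c_[16*np.cos(th),51+16*np.sin(th)] if kind=='round' else np.array([[y,z] for y in(-13,13) for z in(35,67)],float)
    sh=np.array([[y,z] for y in(-9,9) for z in(30,34.5)],float)
    return [np.array([proj('scene',[*(C+R@np.array([x/1e3,sgn*.038+y/1e3])),z/1e3]) for y,z in g for x in(-4,4)]) for g in(yz,sh)]
for sg,(x0,y0) in((1,(168,150)),(-1,(177,157))):
    for kd in('round','square'):
        M=np.zeros((17*16,12*16),np.uint8)
        for q in out(kd,sg): cv2.fillConvexPoly(M,cv2.convexHull(((q+.5-(x0,y0))*16).astype(np.int32)),255)
        print(sg,kd);print((cv2.resize(M,(12,17),interpolation=cv2.INTER_AREA)/25.5).round().astype(int)[2:16])
    print(s[y0+2:y0+16,x0:x0+12].max(2))
E
```

```text
1 round
[[ 0  0  0  0  0  0  0  0  0  0  0  0]
 [ 0  0  0  0  0  0  0  0  0  0  0  0]
 [ 0  0  0  0  5  8  8  1  0  0  0  0]
 [ 0  0  0  4 10 10 10  7  0  0  0  0]
 [ 0  0  0  5 10 10 10 10  3  0  0  0]
 [ 0  0  0  3 10 10 10 10  6  0  0  0]
 [ 0  0  0  1 10 10 10 10  9  0  0  0]
 [ 0  0  0  0  6 10 10 10 10  0  0  0]
 [ 0  0  0  0  3 10 10 10  8  0  0  0]
 [ 0  0  0  0  2 10 10 10  3  0  0  0]
 [ 0  0  0  0  0  2  9 10  4  0  0  0]
 [ 0  0  0  0  0  0  1  1  0  0  0  0]
 [ 0  0  0  0  0  0  0  0  0  0  0  0]
 [ 0  0  0  0  0  0  0  0  0  0  0  0]]
1 square
[[ 0  0  0  0  0  0  0  0  0  0  0  0]
 [ 0  0  0  2  6  6  0  0  0  0  0  0]
 [ 0  0  0  4 10 10  8  1  0  0  0  0]
 [ 0  0  0  3 10 10 10  9  2  0  0  0]
 [ 0  0  0  2 10 10 10 10  4  0  0  0]
 [ 0  0  0  1 10 10 10 10  5  0  0  0]
 [ 0  0  0  0 10 10 10 10  6  0  0  0]
 [ 0  0  0  0  9 10 10 10  7  0  0  0]
 [ 0  0  0  0  5 10 10 10  7  0  0  0]
 [ 0  0  0  0  2 10 10 10  8  0  0  0]
 [ 0  0  0  0  0  2  9 10  5  0  0  0]
 [ 0  0  0  0  0  0  1  1  0  0  0  0]
 [ 0  0  0  0  0  0  0  0  0  0  0  0]
 [ 0  0  0  0  0  0  0  0  0 
[... 1853 characters left out ...]
 96  97  98  98 101 101 111 116 116]
 [238 213 133  90  91  98 103 101 103 109 112 112]
 [242 239 215 125  81  87  95 100 107 109 106 106]
 [225 241 230 165 109  99  82  95 103 104 100  99]
 [240 242 241 200  80  79  77  93 104  99 100  95]
 [225 235 242 201  76  76  75  96 105 105 103  98]
 [205 184 224 188  73  75  76 132 136 100  97  99]
 [243 241 237 220 123  77  78 169 212 180 114  91]
 [238 240 240 231 163  75  76 171 233 240 218 140]
 [235 238 239 224 144  79  78 117 221 242 241 220]
 [225 236 237 238 233 177  96 120 222 243 242 232]
 [187 226 236 237 238 239 240 242 234 210 187 168]
 [169 181 221 235 237 226 214 195 172 166 162 164]
 [166 168 185 197 180 155 157 155 156 159 159 161]]
```

The left key (+y) shows a tapering top that starts at the round hypothesis's row, so it is probably the round key. I'll confirm that later with a feel of its head width. First comes the knob at about (0.448,-0.3205) with its bar yawed about 50°.

```bash
cat >> h.py <<'E'
def plan(wps):
    """wps: list of (x,y,z,yaw_of_tool_y_deg,n) -> rows in tool axes from the measured pose"""
    s=read_state(); p=np.array(s['position']); yw=np.degrees(np.arctan2(s['tcp_rot'][1,1],s['tcp_rot'][0,1])); k=0
    print('t',round(s['time_s'],2),'p',p.round(4),'yaw',round(yw,2),'F',s['force'].round(1),'op',round(s['opening'],3),'gf',round(s['grasp_force'],1))
    for x,y,z,w,n in wps:
        tgt=np.array([x,y,z]); d=(tgt-p)/n; dw=((w-yw+180)%360-180)/n; out=[]
        for i in range(n):
            a=np.radians(yw); ty=np.array([np.cos(a),np.sin(a),0]); tz=np.array([0,0,-1.]); tx=np.cross(ty,tz)
            out.append([[round(float(d@v*1e3),1) for v in(tx,ty,tz)],[0,0,round(float(-np.radians(dw)),3)]]); p=p+d; yw+=dw
        for i in range(0,n,5): print(out[i:i+5])
E
python3 - <<'E'
from h import *
plan([(.46,.12,.24,12,10),(.448,-.3205,.2,-40,10)])
E
```

```text
t 0.1 p [0.2662 0.5647 0.2216] yaw 64.74 F [0.7 0.1 0.3] op 0.999 gf 0.0
[[[-36.5, -32.0, -1.8], [0, 0, 0.092]], [[-39.3, -28.5, -1.8], [0, 0, 0.092]], [[-41.7, -24.7, -1.8], [0, 0, 0.092]], [[-43.8, -20.8, -1.8], [0, 0, 0.092]], [[-45.6, -16.7, -1.8], [0, 0, 0.092]]]
[[[-46.9, -12.4, -1.8], [0, 0, 0.092]], [[-47.8, -8.1, -1.8], [0, 0, 0.092]], [[-48.4, -3.6, -1.8], [0, 0, 0.092]], [[-48.5, 0.8, -1.8], [0, 0, 0.092]], [[-48.2, 5.3, -1.8], [0, 0, 0.092]]]
[[[-42.8, -10.3, 4.0], [0, 0, 0.091]], [[-43.6, -6.4, 4.0], [0, 0, 0.091]], [[-44.0, -2.4, 4.0], [0, 0, 0.091]], [[-44.0, 1.6, 4.0], [0, 0, 0.091]], [[-43.7, 5.6, 4.0], [0, 0, 0.091]]]
[[[-43.0, 9.5, 4.0], [0, 0, 0.091]], [[-42.0, 13.4, 4.0], [0, 0, 0.091]], [[-40.6, 17.1, 4.0], [0, 0, 0.091]], [[-38.9, 20.7, 4.0], [0, 0, 0.091]], [[-36.9, 24.2, 4.0], [0, 0, 0.091]]]
```

Emit:
drive_tool(motion=[[[-36.5,-32,-1.8],[0,0,0.092]],[[-39.3,-28.5,-1.8],[0,0,0.092]],[[-41.7,-24.7,-1.8],[0,0,0.092]],[[-43.8,-20.8,-1.8],[0,0,0.092]],[[-45.6,-16.7,-1.8],[0,0,0.092]]], gripper=0.6)

```text
time_s: 0.6
position: [0.3636, 0.341, 0.2313]
tcp_rot: [[-0.619, 0.786, -0.0], [0.786, 0.619, -0.0], [-0.0, -0.001, -1.0]]
force: [1.2, -0.3, 0.5]
opening: 0.648
grasp_force: 0.0
```

Emit:
drive_tool(motion=[[[-46.9,-12.4,-1.8],[0,0,0.092]],[[-47.8,-8.1,-1.8],[0,0,0.092]],[[-48.4,-3.6,-1.8],[0,0,0.092]],[[-48.5,0.8,-1.8],[0,0,0.092]],[[-48.2,5.3,-1.8],[0,0,0.092]]])

```text
time_s: 1.1
position: [0.4606, 0.1186, 0.2405]
tcp_rot: [[-0.205, 0.979, -0.0], [0.979, 0.205, 0.0], [0.0, -0.0, -1.0]]
force: [1.0, 0.1, -0.9]
opening: 0.602
grasp_force: 0.0
```

Emit:
drive_tool(motion=[[[-42.8,-10.3,4],[0,0,0.091]],[[-43.6,-6.4,4],[0,0,0.091]],[[-44,-2.4,4],[0,0,0.091]],[[-44,1.6,4],[0,0,0.091]],[[-43.7,5.6,4],[0,0,0.091]]])

```text
time_s: 1.6
position: [0.454, -0.1013, 0.2202]
tcp_rot: [[0.246, 0.969, -0.0], [0.969, -0.246, 0.0], [0.0, -0.0, -1.0]]
force: [0.8, -0.2, 0.6]
opening: 0.601
grasp_force: 0.0
```

Emit:
drive_tool(motion=[[[-43,9.5,4],[0,0,0.091]],[[-42,13.4,4],[0,0,0.091]],[[-40.6,17.1,4],[0,0,0.091]],[[-38.9,20.7,4],[0,0,0.091]],[[-36.9,24.2,4],[0,0,0.091]]])

```text
time_s: 2.1
position: [0.4478, -0.3215, 0.2]
tcp_rot: [[0.647, 0.762, -0.0], [0.762, -0.647, 0.001], [0.0, -0.001, -1.0]]
force: [0.6, -0.0, -0.6]
opening: 0.601
grasp_force: 0.0
```

```bash
python3 - <<'E'
from h import *
plan([(.448,-.3205,.06,-40,3),(.448,-.3205,.026,-40,2)])
E
```

```text
t 2.1 p [ 0.4478 -0.3215  0.2   ] yaw -40.35 F [ 0.6 -0.  -0.6] op 0.601 gf 0.0
[[[0.3, -0.2, 46.7], [0, 0, -0.002]], [[0.3, -0.2, 46.7], [0, 0, -0.002]], [[0.3, -0.2, 46.7], [0, 0, -0.002]]]
[[[-0.0, 0.0, 17.0], [0, 0, -0.0]], [[-0.0, 0.0, 17.0], [0, 0, -0.0]]]
```

Tracking is excellent. Descend and grip.

Emit:
drive_tool(motion=[[[0.3,-0.2,46.7],[0,0,0]],[[0.3,-0.2,46.7],[0,0,0]],[[0.3,-0.2,46.7],[0,0,0]],[[0,0,17],[0,0,0]],[[0,0,17],[0,0,0]]])

```text
time_s: 2.6
position: [0.4475, -0.318, 0.0241]
tcp_rot: [[0.644, 0.765, -0.002], [0.765, -0.644, 0.003], [0.0, -0.004, -1.0]]
force: [-0.5, -1.1, -0.3]
opening: 0.598
grasp_force: 0.0
```

Emit:
drive_tool(motion=[[[0,0,0],[0,0,0]],[[0,0,0],[0,0,0]],[[0,0,0],[0,0,0]],[[0,0,0],[0,0,0]]], gripper=0)

```text
time_s: 3.0
position: [0.4491, -0.3195, 0.0277]
tcp_rot: [[0.644, 0.765, 0.002], [0.765, -0.644, -0.002], [-0.0, 0.002, -1.0]]
force: [-0.4, 0.7, -0.8]
opening: 0.324
grasp_force: 0.0
```

Emit:
drive_tool(motion=[[[0,0,0],[0,0,0]],[[0,0,0],[0,0,0]]])

```text
time_s: 3.2
position: [0.4487, -0.319, 0.0272]
tcp_rot: [[0.644, 0.765, 0.001], [0.765, -0.644, -0.001], [-0.0, 0.001, -1.0]]
force: [0.6, -0.1, 3.6]
opening: 0.148
grasp_force: 30.0
```

```bash
python3 - <<'E'
from h import *
t=capture('top')[:,:,::-1]; cv2.imwrite('pics/t1.png',t)
plan([(.448,-.3205,.16,-40,3),(.455,-.1262,.15,-82.6,6)])
E
```

```text
t 3.25 p [ 0.4487 -0.319   0.0272] yaw -40.1 F [-0.2  0.5  3.2] op 0.149 gf 30.0
[[[-0.5, 0.1, -44.3], [0, 0, -0.001]], [[-0.5, 0.1, -44.3], [0, 0, -0.001]], [[-0.5, 0.1, -44.3], [0, 0, -0.001]]]
[[[25.6, -19.9, 1.7], [0, 0, 0.124]], [[22.9, -22.9, 1.7], [0, 0, 0.124]], [[19.9, -25.6, 1.7], [0, 0, 0.124]], [[16.6, -27.8, 1.7], [0, 0, 0.124]], [[13.0, -29.7, 1.7], [0, 0, 0.124]]]
[[[9.2, -31.1, 1.7], [0, 0, 0.124]]]
```

Emit:
drive_tool(motion=[[[-0.5,0,-44.3],[0,0,0]],[[-0.5,0,-44.3],[0,0,0]],[[-0.5,0,-44.3],[0,0,0]]])

```text
time_s: 3.55
position: [0.447, -0.3195, 0.1602]
tcp_rot: [[0.644, 0.765, -0.001], [0.765, -0.644, 0.001], [0.0, -0.002, -1.0]]
force: [0.6, -0.4, -1.2]
opening: 0.15
grasp_force: 30.0
```

Emit:
drive_tool(motion=[[[25.6,-19.9,1.7],[0,0,0.124]],[[22.9,-22.9,1.7],[0,0,0.124]],[[19.9,-25.6,1.7],[0,0,0.124]],[[16.6,-27.8,1.7],[0,0,0.124]],[[13,-29.7,1.7],[0,0,0.124]]])

```text
time_s: 4.05
position: [0.4535, -0.1568, 0.1509]
tcp_rot: [[0.97, 0.243, 0.0], [0.243, -0.97, 0.0], [0.0, 0.0, -1.0]]
force: [0.3, 0.5, -1.3]
opening: 0.144
grasp_force: 30.0
```

Emit:
drive_tool(motion=[[[9.2,-31.1,1.7],[0,0,0.124]],[[0,0,0],[0,0,0]],[[0,0,0],[0,0,0]]])

```text
time_s: 4.35
position: [0.4551, -0.1253, 0.1493]
tcp_rot: [[0.992, 0.13, 0.0], [0.13, -0.992, -0.001], [0.0, 0.001, -1.0]]
force: [0.2, -0.7, -1.2]
opening: 0.149
grasp_force: 30.0
```

```bash
python3 - <<'E'
from h import *
s=capture('scene')[:,:,::-1]; cv2.imwrite('pics/s2.png',s);t=capture('top')[:,:,::-1]
def c(im,x,y,w,h,k): return cv2.resize(im[y:y+h,x:x+w],(w*k,h*k),interpolation=cv2.INTER_CUBIC)
cv2.imwrite('pics/m4.png',np.hstack([c(s,215,150,80,75,5),c(t,225,180,80,75,5)]))
plan([(.4545,-.1262,.121,-82.6,2)])
E
```

```text
t 4.45 p [ 0.4556 -0.1267  0.1494] yaw -82.71 F [ 0.9 -0.1 -0.6] op 0.143 gf 30.0
[[[-0.5, -0.3, 14.2], [0, 0, -0.001]], [[-0.5, -0.3, 14.2], [0, 0, -0.001]]]
```

View pics/m4.png

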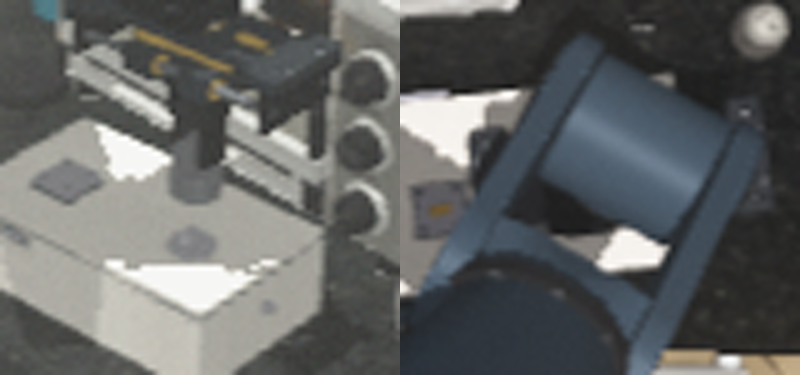

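The scene crop shows the held knob's hub at columns 170–222 and the collar at 165–217 (centre (191,243)), both clear in the shade. I'll compare them with their projections to get the relative offset.

```bash
python3 - <<'E'
from h import *
s=cv2.imread('pics/s2.png').astype(int); np.set_printoptions(linewidth=180)
print('pred hub origin',proj('scene',(.4556,-.1267,.1222)),'hubtop',proj('scene',(.4556,-.1267,.1432)),'collar',proj('scene',(.4545,-.1262,.077)),'collar+10y',proj('scene',(.4545,-.1162,.077)),'+10x',proj('scene',(.4645,-.1262,.077)))
print(s[180:205,244:264].max(2)); print('plate');print('pred',proj('scene',(.438,-.0039,.083)));print(s[180:194,218:238].max(2))
E
```

```text
pred hub origin [254.52832362 187.90627992] hubtop [254.63080824 182.92949364] collar [253.99617212 198.42801136] collar+10y [252.13807077 197.26349417] +10x [256.01955599 197.40903126]
[[246 246 241 192 108  97 105 106 107 100  82  65  64  60  65  66 192 228 205 167]
 [246 246 246 246 234 155 105 106 106  99  81  63  64  59  63  72 166 213 188 158]
 [246 246 246 246 237 159 103 104 106  98  81  64  62  60  68 147 172 162 163 167]
 [246 246 235 187 163 123 104 106 105 104  87  66  73  92 102  98  92 151 181 168]
 [246 236 178 170 148 116 108 103 104 102 100 102 103 103 101  93  80  88 168 190]
 [186 180 169 168 143 113 105 106 103 102 103 103 104 106 104  90  74  74  89  94]
 [168 168 167 169 146 114 102 107 110 110 114 114 106 107 103 109  97  77  76  79]
 [170 166 167 169 149 116 105 105 108 109 114 111 108 103 103 140 162 148 120  85]
 [168 167 168 167 150 115 105 106 108 108 112 110 106 101 113 148 169 168 165 155]
 [169 169 171 169 167 142 115 108 109 111 113 114 108 104 120 155 166 169 168 171]
 [165 171 169 168 170 167 157 138 115 109 112 113 121 145 157 166 167 170 167 168]
 
[... 1663 characters left out ...]
30 126 128 128 128 132 159 170 181]
 [171 172 162 131 123 130 129 128 131 126 129 128 130 129 129 128 122 132 161 170]
 [169 168 158 127 103 110 126 129 130 125 117 125 131 127 119 101 112 148 168 173]
 [166 168 165 168 156 128 104 114 127 129 128 130 121 114 119 147 162 169 169 168]
 [169 170 167 170 168 165 156 127 106 114 126 120 118 148 164 166 167 171 166 166]
 [167 168 169 170 169 170 168 166 154 127 101 113 150 169 169 165 169 168 166 168]
 [169 169 168 166 168 169 168 170 169 165 166 165 167 167 168 168 165 168 167 167]
 [168 167 168 168 171 167 167 166 167 169 168 168 168 165 165 168 167 168 166 167]
 [168 167 165 167 168 168 165 169 167 166 168 167 167 168 168 167 167 167 166 166]]
```

Hub and collar are both offset about -1 px from prediction, which is a camera bias, so they agree relative to each other within about 1 mm. The plate agrees too. Descend.

Emit:
drive_tool(motion=[[[-0.8,-0.1,14],[0,0,0]],[[-0.8,-0.1,14],[0,0,0]],[[0,0,3],[0,0,0]],[[0,0,2],[0,0,0]],[[0,0,2],[0,0,0]]])

```text
time_s: 4.95
position: [0.4538, -0.1267, 0.115]
tcp_rot: [[0.992, 0.126, 0.001], [0.126, -0.992, -0.001], [0.001, 0.001, -1.0]]
force: [-4.0, 0.5, 16.4]
opening: 0.147
grasp_force: 30.0
```

Emit:
drive_tool(motion=[[[0,0,0],[0,0,0]]])

```text
time_s: 5.05
position: [0.4538, -0.1266, 0.1152]
tcp_rot: [[0.992, 0.127, 0.001], [0.127, -0.992, -0.001], [0.001, 0.001, -1.0]]
force: [-2.0, 0.2, 5.4]
opening: 0.144
grasp_force: 30.0
```

Emit:
drive_tool(motion=[[[-0.7,0,0.5],[0,0,0]],[[-0.5,0,0.5],[0,0,0]],[[0,0,0],[0,0,0]]])

```text
time_s: 5.35
position: [0.4536, -0.1267, 0.115]
tcp_rot: [[0.992, 0.126, 0.004], [0.126, -0.992, -0.002], [0.003, 0.002, -1.0]]
force: [-0.8, 1.5, 9.9]
opening: 0.148
grasp_force: 30.0
```

```bash
python3 -c "
from h import *
s=read_state();print(s['position'].round(4),s['force'].round(1),s['moment'].round(2))"
```

```text
[ 0.4536 -0.1267  0.115 ] [-0.8  1.5  9.9] [ 0.17  0.31 -0.02]
```

Emit:
drive_tool(motion=[[[1,0,-0.8],[0,0,0]],[[1,0,0],[0,0,0]],[[0,0,0],[0,0,0]]])

```text
time_s: 5.65
position: [0.4541, -0.1264, 0.1151]
tcp_rot: [[0.992, 0.127, 0.0], [0.127, -0.992, -0.002], [-0.0, 0.002, -1.0]]
force: [-3.6, -1.8, 8.1]
opening: 0.149
grasp_force: 30.0
```

Emit:
drive_tool(motion=[[[1,0,0],[0,0,0]],[[0,0,0],[0,0,0]]])

```text
time_s: 5.85
position: [0.4543, -0.1263, 0.115]
tcp_rot: [[0.992, 0.128, -0.002], [0.128, -0.992, -0.002], [-0.002, 0.001, -1.0]]
force: [-4.3, -1.8, 9.2]
opening: 0.146
grasp_force: 30.0
```

Emit:
drive_tool(motion=[[[-1,1,0],[0,0,0]],[[0,0,0],[0,0,0]]])

```text
time_s: 6.05
position: [0.454, -0.1267, 0.1151]
tcp_rot: [[0.992, 0.126, -0.0], [0.126, -0.992, 0.0], [-0.0, -0.0, -1.0]]
force: [-2.6, 1.3, 8.9]
opening: 0.142
grasp_force: 30.0
```

Emit:
drive_tool(motion=[[[0,-2,0],[0,0,0]],[[0,0,0],[0,0,0]]])

```text
time_s: 6.25
position: [0.4541, -0.1254, 0.1148]
tcp_rot: [[0.992, 0.127, 0.001], [0.127, -0.992, -0.002], [0.0, 0.002, -1.0]]
force: [-1.8, -1.7, -0.1]
opening: 0.148
grasp_force: 30.0
```

Emit:
drive_tool(motion=[[[-0.5,0,2],[0,0,0]],[[0,0,2],[0,0,0]],[[0,0,0],[0,0,0]]])

```text
time_s: 6.55
position: [0.4536, -0.1246, 0.1095]
tcp_rot: [[0.992, 0.126, -0.0], [0.126, -0.992, 0.0], [-0.0, -0.0, -1.0]]
force: [-0.9, 0.4, -0.4]
opening: 0.148
grasp_force: 30.0
```

It's in and moving freely. Push to the collar.

Emit:
drive_tool(motion=[[[0,0,2],[0,0,0]],[[0,0,2],[0,0,0]],[[0,0,1.5],[0,0,0]],[[0,0,0.5],[0,0,0]],[[0,0,0],[0,0,0]]])

```text
time_s: 7.05
position: [0.4536, -0.1246, 0.1041]
tcp_rot: [[0.992, 0.126, 0.0], [0.126, -0.992, -0.0], [0.0, 0.0, -1.0]]
force: [-0.9, 0.1, 2.2]
opening: 0.147
grasp_force: 30.0
```

Emit:
drive_tool(motion=[[[0,0,0.8],[0,0,0]],[[0,0,0.5],[0,0,0]],[[0,0,0],[0,0,0]]])

```text
time_s: 7.35
position: [0.4536, -0.1246, 0.1041]
tcp_rot: [[0.992, 0.127, 0.001], [0.127, -0.992, -0.0], [0.001, 0.0, -1.0]]
force: [-3.1, 1.7, 14.7]
opening: 0.149
grasp_force: 30.0
```

Seated firmly. Release, retreat and head for the left key.

Emit:
drive_tool(motion=[[[0,0,-1.3],[0,0,0]],[[0,0,0],[0,0,0]]])

```text
time_s: 7.55
position: [0.4537, -0.1247, 0.1041]
tcp_rot: [[0.992, 0.126, 0.001], [0.126, -0.992, -0.0], [0.001, 0.0, -1.0]]
force: [1.0, 0.8, 5.7]
opening: 0.147
grasp_force: 30.0
```

Emit:
drive_tool(motion=[[[0,0,0],[0,0,0]],[[0,0,0],[0,0,0]],[[0,0,0],[0,0,0]]], gripper=0.6)

```text
time_s: 7.85
position: [0.4535, -0.1247, 0.1037]
tcp_rot: [[0.992, 0.126, -0.0], [0.126, -0.992, 0.0], [-0.0, -0.0, -1.0]]
force: [-0.6, -0.2, -0.3]
opening: 0.332
grasp_force: 0.0
```

Emit:
drive_tool(motion=[[[0,0,-20],[0,0,0]],[[0,0,-40],[0,0,0]],[[0,0,-40],[0,0,0]]])

```text
time_s: 8.15
position: [0.4528, -0.1243, 0.2043]
tcp_rot: [[0.992, 0.126, -0.003], [0.126, -0.992, 0.001], [-0.002, -0.002, -1.0]]
force: [0.5, -0.7, 0.7]
opening: 0.569
grasp_force: 0.0
```

```bash
python3 - <<'E'
from h import *
plan([(.4326,.3617,.13,-94.15,11),(.4326,.3617,.036,-94.15,3)])
E
```

```text
t 8.15 p [ 0.4528 -0.1243  0.2043] yaw -82.74 F [ 0.5 -0.7  0.7] op 0.569 gf 0.0
[[[3.8, -44.1, 6.8], [0, 0, 0.018]], [[3.0, -44.1, 6.8], [0, 0, 0.018]], [[2.2, -44.2, 6.8], [0, 0, 0.018]], [[1.4, -44.2, 6.8], [0, 0, 0.018]], [[0.6, -44.2, 6.8], [0, 0, 0.018]]]
[[[-0.2, -44.2, 6.8], [0, 0, 0.018]], [[-1.0, -44.2, 6.8], [0, 0, 0.018]], [[-1.8, -44.2, 6.8], [0, 0, 0.018]], [[-2.6, -44.1, 6.8], [0, 0, 0.018]], [[-3.4, -44.1, 6.8], [0, 0, 0.018]]]
[[[-4.2, -44.0, 6.8], [0, 0, 0.018]]]
[[[0.0, -0.0, 31.3], [0, 0, -0.0]], [[0.0, -0.0, 31.3], [0, 0, -0.0]], [[0.0, -0.0, 31.3], [0, 0, -0.0]]]
```

Emit:
drive_tool(motion=[[[3.8,-44.1,6.8],[0,0,0.018]],[[3,-44.1,6.8],[0,0,0.018]],[[2.2,-44.2,6.8],[0,0,0.018]],[[1.4,-44.2,6.8],[0,0,0.018]],[[0.6,-44.2,6.8],[0,0,0.018]]])

```text
time_s: 8.65
position: [0.4442, 0.0979, 0.1697]
tcp_rot: [[0.999, 0.035, 0.0], [0.035, -0.999, 0.0], [0.0, 0.0, -1.0]]
force: [0.4, 0.3, 0.6]
opening: 0.603
grasp_force: 0.0
```

Emit:
drive_tool(motion=[[[-0.2,-44.2,6.8],[0,0,0.018]],[[-1,-44.2,6.8],[0,0,0.018]],[[-1.8,-44.2,6.8],[0,0,0.018]],[[-2.6,-44.1,6.8],[0,0,0.018]],[[-3.4,-44.1,6.8],[0,0,0.018]]])

```text
time_s: 9.15
position: [0.4348, 0.319, 0.1354]
tcp_rot: [[0.999, -0.054, -0.0], [-0.054, -0.999, -0.0], [-0.0, 0.0, -1.0]]
force: [0.1, -0.4, -0.3]
opening: 0.6
grasp_force: 0.0
```

Emit:
drive_tool(motion=[[[-4.2,-44,6.8],[0,0,0.018]],[[0,0,0],[0,0,0]],[[0,0,0],[0,0,0]]])

```text
time_s: 9.45
position: [0.4326, 0.3619, 0.1284]
tcp_rot: [[0.998, -0.068, -0.001], [-0.068, -0.998, -0.001], [-0.001, 0.001, -1.0]]
force: [-0.4, -0.8, -0.1]
opening: 0.599
grasp_force: 0.0
```

```bash
python3 - <<'E'
from h import *
s=capture('scene')[:,:,::-1]; cv2.imwrite('pics/s3.png',s);t=capture('top')[:,:,::-1];cv2.imwrite('pics/t3.png',t)
def c(im,x,y,w,h,k): return cv2.resize((255*(im[y:y+h,x:x+w]/255.)**.7).astype(np.uint8),(w*k,h*k),interpolation=cv2.INTER_CUBIC)
cv2.imwrite('pics/m5.png',np.hstack([c(s,160,140,40,44,10),c(s,200,160,66,73,6)[:440,:396]]))
plan([(.4326,.3617,.036,-94.15,3)])
E
```

```text
Traceback (most recent call last):
ValueError: all the input array dimensions except for the concatenation axis must match exactly, but along dimension 0, the array at index 0 has size 440 and the array at index 1 has size 438
```

```bash
python3 - <<'E'
from h import *
s=cv2.imread('pics/s3.png')
def c(im,x,y,w,h,k): return cv2.resize((255*(im[y:y+h,x:x+w]/255.)**.7).astype(np.uint8),(w*k,h*k),interpolation=cv2.INTER_CUBIC)
cv2.imwrite('pics/m5.png',np.hstack([c(s,160,140,40,44,10),c(s,200,160,66,74,6)[:440,:396]]))
plan([(.4326,.3617,.036,-94.15,3)])
E
```

```text
t 9.55 p [0.433  0.3603 0.1289] yaw -94.1 F [0.2 0.5 0.5] op 0.601 gf 0.0
[[[-0.2, -0.5, 31.0], [0, 0, 0.0]], [[-0.2, -0.5, 31.0], [0, 0, 0.0]], [[-0.2, -0.5, 31.0], [0, 0, 0.0]]]
```

View pics/m5.png

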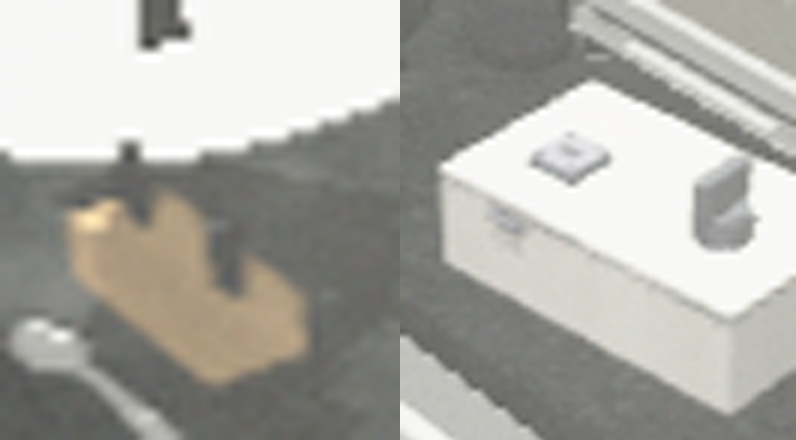

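The knob sits on its collar at crop (725,205). The right key's flat lit top at (215,225) again suggests it is the square one. I'll confirm by closing on the left head across its width, expecting 32 mm (0.37) if round and 26 mm (0.30) if square.

Emit:
drive_tool(motion=[[[-0.2,-0.5,31],[0,0,0]],[[-0.2,-0.5,31],[0,0,0]],[[-0.2,-0.5,31],[0,0,0]],[[0,0,0],[0,0,0]]])

```text
time_s: 9.95
position: [0.4306, 0.3597, 0.0331]
tcp_rot: [[0.997, -0.074, -0.008], [-0.074, -0.997, -0.004], [-0.007, 0.005, -1.0]]
force: [-1.1, -0.1, 0.6]
opening: 0.602
grasp_force: 0.0
```

Emit:
drive_tool(motion=[[[0,0,0],[0,0,0]],[[0,0,0],[0,0,0]],[[0,0,0],[0,0,0]],[[0,0,0],[0,0,0]]], gripper=0.33)

```text
time_s: 10.35
position: [0.4338, 0.3633, 0.0376]
tcp_rot: [[0.997, -0.071, 0.002], [-0.071, -0.997, 0.001], [0.002, -0.002, -1.0]]
force: [0.0, -0.6, 1.6]
opening: 0.363
grasp_force: 9.7
```

It stopped at 0.363, i.e. 31.6 mm, so this is the round key. Settle to read its y, open, lift, turn a quarter and grip across the thickness.

Emit:
drive_tool(motion=[[[0,0,0],[0,0,0]],[[0,0,0],[0,0,0]]])

```text
time_s: 10.55
position: [0.4339, 0.3633, 0.0375]
tcp_rot: [[0.997, -0.071, 0.002], [-0.071, -0.997, 0.001], [0.002, -0.001, -1.0]]
force: [0.1, -0.4, 7.1]
opening: 0.354
grasp_force: 30.0
```

Emit:
drive_tool(motion=[[[0,0,0],[0,0,0]],[[0,0,0],[0,0,0]]], gripper=0.6)

```text
time_s: 10.75
position: [0.4329, 0.363, 0.0364]
tcp_rot: [[0.997, -0.071, 0.0], [-0.071, -0.997, 0.0], [0.0, -0.0, -1.0]]
force: [-0.2, 0.5, -0.2]
opening: 0.456
grasp_force: 0.0
```

Emit:
drive_tool(motion=[[[0,0,-30],[0,0,0]],[[0,0,-20],[0,0,0]],[[0,0,0],[0,0,0]]])

```text
time_s: 11.05
position: [0.4345, 0.3639, 0.0883]
tcp_rot: [[0.997, -0.071, 0.005], [-0.071, -0.997, 0.003], [0.004, -0.003, -1.0]]
force: [-0.2, 0.4, 0.3]
opening: 0.596
grasp_force: 0.0
```

```bash
python3 - <<'E'
from h import *
plan([(.4326,.3625,.085,-4.15,11),(.4326,.3625,.036,-4.15,3)])
E
```

```text
t 11.05 p [0.4345 0.3639 0.0883] yaw -94.07 F [-0.2  0.4  0.3] op 0.596 gf 0.0
[[[-0.2, 0.1, 0.3], [0, 0, -0.143]], [[-0.2, 0.1, 0.3], [0, 0, -0.143]], [[-0.2, 0.1, 0.3], [0, 0, -0.143]], [[-0.2, 0.1, 0.3], [0, 0, -0.143]], [[-0.2, 0.0, 0.3], [0, 0, -0.143]]]
[[[-0.2, -0.0, 0.3], [0, 0, -0.143]], [[-0.2, -0.0, 0.3], [0, 0, -0.143]], [[-0.2, -0.1, 0.3], [0, 0, -0.143]], [[-0.2, -0.1, 0.3], [0, 0, -0.143]], [[-0.2, -0.1, 0.3], [0, 0, -0.143]]]
[[[-0.2, -0.1, 0.3], [0, 0, -0.143]]]
[[[0.0, -0.0, 16.3], [0, 0, -0.0]], [[0.0, -0.0, 16.3], [0, 0, -0.0]], [[0.0, -0.0, 16.3], [0, 0, -0.0]]]
```

Emit:
drive_tool(motion=[[[0,0,0],[0,0,-0.143]],[[0,0,0],[0,0,-0.143]],[[0,0,0],[0,0,-0.143]],[[0,0,0],[0,0,-0.143]],[[0,0,0],[0,0,-0.143]]])

```text
time_s: 11.55
position: [0.4321, 0.3625, 0.0848]
tcp_rot: [[0.796, 0.605, -0.002], [0.605, -0.796, -0.001], [-0.002, -0.0, -1.0]]
force: [0.2, 0.5, -0.4]
opening: 0.6
grasp_force: 0.0
```

Emit:
drive_tool(motion=[[[0,0,0],[0,0,-0.143]],[[0,0,0],[0,0,-0.143]],[[0,0,0],[0,0,-0.143]],[[0,0,0],[0,0,-0.143]],[[0,0,0],[0,0,-0.143]]])

```text
time_s: 12.05
position: [0.4321, 0.3625, 0.0848]
tcp_rot: [[0.205, 0.979, -0.002], [0.979, -0.205, -0.001], [-0.002, -0.002, -1.0]]
force: [-0.2, -0.1, 0.2]
opening: 0.6
grasp_force: 0.0
```

Emit:
drive_tool(motion=[[[0,0,0],[0,0,-0.141]],[[0,0,0],[0,0,0]],[[0,0,0],[0,0,0]]])

```text
time_s: 12.35
position: [0.4324, 0.3626, 0.0853]
tcp_rot: [[0.074, 0.997, -0.001], [0.997, -0.074, -0.001], [-0.001, -0.001, -1.0]]
force: [0.6, -1.4, 0.1]
opening: 0.604
grasp_force: 0.0
```

```bash
python3 - <<'E'
from h import *
plan([(.4328,.363,.036,-4.15,3)])
E
```

```text
t 12.35 p [0.4324 0.3626 0.0853] yaw -4.24 F [ 0.6 -1.4  0.1] op 0.604 gf 0.0
[[[0.1, 0.1, 16.4], [0, 0, -0.001]], [[0.1, 0.1, 16.4], [0, 0, -0.001]], [[0.1, 0.1, 16.4], [0, 0, -0.001]]]
```

Emit:
drive_tool(motion=[[[0.1,0.1,16.4],[0,0,0]],[[0.1,0.1,16.4],[0,0,0]],[[0.1,0.1,16.4],[0,0,0]],[[0,0,0],[0,0,0]]])

```text
time_s: 12.75
position: [0.4317, 0.3622, 0.0348]
tcp_rot: [[0.073, 0.997, -0.004], [0.997, -0.073, -0.002], [-0.003, -0.004, -1.0]]
force: [-0.0, -0.8, -0.3]
opening: 0.598
grasp_force: 0.0
```

Emit:
drive_tool(motion=[[[0,0,0],[0,0,0]],[[0,0,0],[0,0,0]],[[0,0,0],[0,0,0]],[[0,0,0],[0,0,0]],[[0,0,0],[0,0,0]]], gripper=0)

```text
time_s: 13.25
position: [0.4335, 0.3633, 0.0375]
tcp_rot: [[0.071, 0.997, 0.001], [0.997, -0.071, 0.0], [0.001, 0.001, -1.0]]
force: [0.2, -0.1, 0.2]
opening: 0.232
grasp_force: 0.0
```

Emit:
drive_tool(motion=[[[0,0,0],[0,0,0]],[[0,0,0],[0,0,0]],[[0,0,0],[0,0,0]]])

```text
time_s: 13.55
position: [0.4318, 0.3628, 0.0368]
tcp_rot: [[0.071, 0.997, -0.003], [0.997, -0.071, -0.001], [-0.001, -0.003, -1.0]]
force: [-3.3, -0.2, 2.1]
opening: 0.095
grasp_force: 30.0
```

Gripped at 8.3 mm. Lift.

Emit:
drive_tool(motion=[[[0,0,-5],[0,0,0]],[[0,0,-10],[0,0,0]],[[0,0,-20],[0,0,0]],[[0,0,-45],[0,0,0]],[[0,0,-45],[0,0,0]]])

```text
time_s: 14.05
position: [0.4341, 0.363, 0.1637]
tcp_rot: [[0.071, 0.997, 0.001], [0.997, -0.071, -0.0], [0.0, 0.001, -1.0]]
force: [0.3, 0.5, -0.1]
opening: 0.088
grasp_force: 30.0
```

```bash
python3 - <<'E'
from h import *
plan([(.4377,-.0022,.15,7.3,9)])
E
```

```text
t 14.05 p [0.4341 0.363  0.1637] yaw -4.07 F [ 0.3  0.5 -0.1] op 0.088 gf 30.0
[[[-40.5, 3.3, 1.5], [0, 0, -0.022]], [[-40.5, 2.4, 1.5], [0, 0, -0.022]], [[-40.6, 1.5, 1.5], [0, 0, -0.022]], [[-40.6, 0.6, 1.5], [0, 0, -0.022]], [[-40.6, -0.3, 1.5], [0, 0, -0.022]]]
[[[-40.6, -1.2, 1.5], [0, 0, -0.022]], [[-40.5, -2.1, 1.5], [0, 0, -0.022]], [[-40.5, -3.0, 1.5], [0, 0, -0.022]], [[-40.4, -3.9, 1.5], [0, 0, -0.022]]]
```

Emit:
drive_tool(motion=[[[-40.5,3.3,1.5],[0,0,-0.022]],[[-40.5,2.4,1.5],[0,0,-0.022]],[[-40.6,1.5,1.5],[0,0,-0.022]],[[-40.6,0.6,1.5],[0,0,-0.022]],[[-40.6,-0.3,1.5],[0,0,-0.022]]])

```text
time_s: 14.55
position: [0.4368, 0.1585, 0.1558]
tcp_rot: [[-0.041, 0.999, 0.005], [0.999, 0.041, -0.0], [-0.0, 0.005, -1.0]]
force: [0.7, -0.4, -0.2]
opening: 0.09
grasp_force: 30.0
```

Emit:
drive_tool(motion=[[[-40.6,-1.2,1.5],[0,0,-0.022]],[[-40.5,-2.1,1.5],[0,0,-0.022]],[[-40.5,-3,1.5],[0,0,-0.022]],[[-40.4,-3.9,1.5],[0,0,-0.022]],[[0,0,0],[0,0,0]]])

```text
time_s: 15.05
position: [0.4395, -0.0074, 0.1496]
tcp_rot: [[-0.121, 0.993, 0.006], [0.993, 0.121, -0.003], [-0.004, 0.005, -1.0]]
force: [0.6, -0.3, -1.1]
opening: 0.091
grasp_force: 30.0
```

Emit:
drive_tool(motion=[[[0,0,0],[0,0,0]],[[0,0,0],[0,0,0]]])

```text
time_s: 15.25
position: [0.4371, -0.0018, 0.149]
tcp_rot: [[-0.127, 0.992, 0.001], [0.992, 0.127, -0.0], [-0.0, 0.001, -1.0]]
force: [-0.6, -0.0, -0.3]
opening: 0.092
grasp_force: 30.0
```

```bash
python3 - <<'E'
from h import *
s=capture('scene')[:,:,::-1]; cv2.imwrite('pics/s4.png',s);t=capture('top')[:,:,::-1]
def c(im,x,y,w,h,k): return cv2.resize(im[y:y+h,x:x+w],(w*k,h*k),interpolation=cv2.INTER_CUBIC)
cv2.imwrite('pics/m6.png',c(s,205,145,60,50,12))
p=read_state()['position']
print('key tip pred',proj('scene',p-[0,0,.0308]),'shoulder',proj('scene',p-[0,0,.005]),'keyway',proj('scene',(.4377,-.0022,.083)))
plan([(.4377,-.0022,.118,7.3,2)])
E
```

```text
key tip pred [227.99860573 176.88949589] shoulder [227.88799284 170.9298169 ] keyway [228.50260744 184.82661177]
t 15.35 p [ 0.4368 -0.0012  0.1487] yaw 7.4 F [-0.9 -0.2  1.2] op 0.087 gf 30.0
[[[-0.6, 0.4, 15.4], [0, 0, 0.001]], [[-0.6, 0.4, 15.4], [0, 0, 0.001]]]
```

View pics/m6.png

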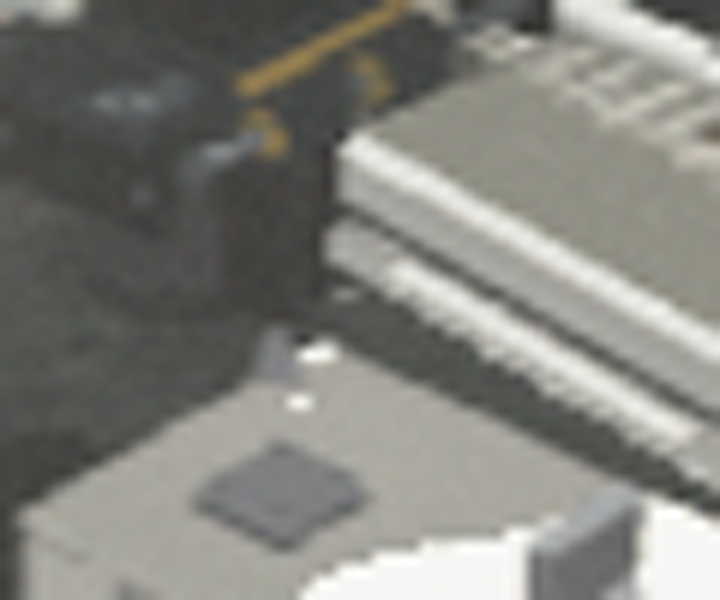

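The key's bit is at crop (275,375) and the plate centre at (282,492), both about -0.5 px from their predictions, so they are lined up. Descend to just above the mouth, then touch.

Emit:
drive_tool(motion=[[[-0.5,0.3,15.3],[0,0,0]],[[-0.5,0.3,15.3],[0,0,0]],[[0,0,0],[0,0,0]],[[0,0,0],[0,0,0]]])

```text
time_s: 15.75
position: [0.4374, -0.0023, 0.1179]
tcp_rot: [[-0.128, 0.992, -0.001], [0.992, 0.128, 0.0], [0.0, -0.001, -1.0]]
force: [0.7, -0.8, -0.6]
opening: 0.091
grasp_force: 30.0
```

Emit:
drive_tool(motion=[[[0,0,2],[0,0,0]],[[0,0,2],[0,0,0]],[[0,0,1.5],[0,0,0]],[[0,0,0],[0,0,0]]])

```text
time_s: 16.15
position: [0.4375, -0.0032, 0.1124]
tcp_rot: [[-0.127, 0.992, 0.0], [0.992, 0.127, -0.0], [-0.0, 0.0, -1.0]]
force: [-0.8, 0.3, -0.5]
opening: 0.088
grasp_force: 30.0
```

Emit:
drive_tool(motion=[[[0,0,1],[0,0,0]],[[0,0,1],[0,0,0]],[[0,0,1],[0,0,0]],[[0,0,0],[0,0,0]]])

```text
time_s: 16.55
position: [0.4372, -0.003, 0.1092]
tcp_rot: [[-0.126, 0.992, -0.001], [0.992, 0.126, 0.0], [0.001, -0.001, -1.0]]
force: [-0.6, 1.5, -0.1]
opening: 0.086
grasp_force: 30.0
```

Emit:
drive_tool(motion=[[[0.3,0,1.5],[0,0,0]],[[0,0,1.5],[0,0,0]],[[0,0,1],[0,0,0]],[[0,0,0],[0,0,0]]])

```text
time_s: 16.95
position: [0.4372, -0.0028, 0.1051]
tcp_rot: [[-0.127, 0.992, -0.001], [0.992, 0.127, 0.0], [0.0, -0.001, -1.0]]
force: [-0.7, 0.5, -0.6]
opening: 0.088
grasp_force: 30.0
```

In the slot. Now ease past the pins with small twists.

Emit:
drive_tool(motion=[[[0,0,1.5],[0,0,0.03]],[[0,0,1.5],[0,0,-0.06]],[[0,0,1],[0,0,0.06]],[[0,0,1],[0,0,-0.06]],[[0,0,0.5],[0,0,0.03]]])

```text
time_s: 17.45
position: [0.4359, -0.0028, 0.0998]
tcp_rot: [[-0.128, 0.992, -0.003], [0.992, 0.128, 0.0], [0.001, -0.003, -1.0]]
force: [-3.4, 0.1, 5.1]
opening: 0.087
grasp_force: 30.0
```

Emit:
drive_tool(motion=[[[0,0,1],[0,0,0.03]],[[0,0,1],[0,0,-0.06]],[[0,0,1],[0,0,0.06]],[[0,0,1],[0,0,-0.06]],[[0,0,0],[0,0,0.03]]])

```text
time_s: 17.95
position: [0.4372, -0.0028, 0.096]
tcp_rot: [[-0.127, 0.992, -0.0], [0.992, 0.127, 0.0], [0.0, -0.0, -1.0]]
force: [-1.4, 1.0, 1.2]
opening: 0.087
grasp_force: 30.0
```

Emit:
drive_tool(motion=[[[0,0,1],[0,0,0.03]],[[0,0,1],[0,0,-0.06]],[[0,0,1],[0,0,0.06]],[[0,0,1],[0,0,-0.06]],[[0,0,0.4],[0,0,0.03]]])

```text
time_s: 18.45
position: [0.4372, -0.0028, 0.0916]
tcp_rot: [[-0.127, 0.992, -0.0], [0.992, 0.127, 0.0], [0.0, -0.0, -1.0]]
force: [-1.4, 0.0, 4.6]
opening: 0.089
grasp_force: 30.0
```

Emit:
drive_tool(motion=[[[0,0,0.5],[0,0,0.03]],[[0,0,0.5],[0,0,-0.06]],[[0,0,0],[0,0,0.03]],[[0,0,0],[0,0,0]]])

```text
time_s: 18.85
position: [0.4372, -0.0029, 0.0914]
tcp_rot: [[-0.126, 0.992, 0.0], [0.992, 0.126, -0.0], [-0.0, -0.0, -1.0]]
force: [-2.4, 0.1, 10.9]
opening: 0.09
grasp_force: 30.0
```

Bottomed at the expected height. Turn clockwise (+z in tool axes).

Emit:
drive_tool(motion=[[[0,0,-0.3],[0,0,0.1]],[[0,0,0],[0,0,0.13]],[[0,0,0],[0,0,0.13]],[[0,0,0],[0,0,0.13]]])

```text
time_s: 19.25
position: [0.4364, -0.0026, 0.0914]
tcp_rot: [[0.359, 0.933, -0.002], [0.933, -0.359, 0.0], [-0.0, -0.002, -1.0]]
force: [-3.1, 1.7, 9.9]
opening: 0.089
grasp_force: 30.0
```

```bash
python3 -c "
from h import *
plan([]);s=read_state();print(s['moment'].round(3),s['joint_positions'].round(1))"
```

```text
t 19.25 p [ 0.4364 -0.0026  0.0914] yaw -21.06 F [-3.1  1.7  9.9] op 0.089 gf 30.0
[0.084 0.734 0.087] [-15.1  29.9 115.4  -0.   34.8   6. ]
```

Emit:
drive_tool(motion=[[[0,0,0],[0,0,0.14]],[[0,0,0],[0,0,0.14]],[[0,0,0],[0,0,0.14]],[[0,0,0],[0,0,0.14]],[[0,0,0],[0,0,0.14]]])

```text
time_s: 19.75
position: [0.4359, -0.0024, 0.0914]
tcp_rot: [[0.876, 0.482, -0.003], [0.482, -0.876, 0.001], [-0.002, -0.002, -1.0]]
force: [-3.5, 1.6, 10.8]
opening: 0.09
grasp_force: 30.0
```

Emit:
drive_tool(motion=[[[0,0,0],[0,0,0.12]],[[0,0,0],[0,0,0.1]],[[0,0,0],[0,0,0.06]],[[0,0,0],[0,0,0]]])

```text
time_s: 20.15
position: [0.4358, -0.0023, 0.0914]
tcp_rot: [[0.974, 0.226, -0.003], [0.226, -0.974, 0.001], [-0.003, -0.001, -1.0]]
force: [-4.5, 2.0, 11.2]
opening: 0.092
grasp_force: 30.0
```

```bash
python3 -c "
from h import *
plan([]);s=read_state();print(s['moment'].round(3),s['joint_positions'].round(1))"
```

```text
t 20.15 p [ 0.4358 -0.0023  0.0914] yaw -76.95 F [-4.5  2.  11.2] op 0.092 gf 30.0
[0.331 0.933 0.132] [-15.1  29.9 115.4  -0.   34.9  61.9]
```

Emit:
drive_tool(motion=[[[0,0,0],[0,0,0.06]],[[0,0,0],[0,0,0.06]],[[0,0,0],[0,0,0]]])

```text
time_s: 20.45
position: [0.4358, -0.0022, 0.0914]
tcp_rot: [[0.994, 0.107, -0.003], [0.107, -0.994, 0.001], [-0.003, -0.001, -1.0]]
force: [-4.5, 2.0, 9.5]
opening: 0.088
grasp_force: 30.0
```

```bash
python3 -c "
from h import *
plan([]);s=read_state();print(s['moment'].round(3),s['joint_positions'].round(1))"
```

```text
t 20.45 p [ 0.4358 -0.0022  0.0914] yaw -83.83 F [-4.5  2.   9.5] op 0.088 gf 30.0
[0.348 0.919 0.146] [-15.1  29.9 115.4  -0.   34.9  68.8]
```

Emit:
drive_tool(motion=[[[0,0,0],[0,0,0.05]],[[0,0,0],[0,0,0.04]],[[0,0,0],[0,0,0]]])

```text
time_s: 20.75
position: [0.4357, -0.0022, 0.0914]
tcp_rot: [[1.0, 0.018, -0.003], [0.018, -1.0, 0.001], [-0.003, -0.001, -1.0]]
force: [-4.4, 1.6, 10.7]
opening: 0.092
grasp_force: 30.0
```

```bash
python3 -c "
from h import *
plan([]);s=read_state();print(s['moment'].round(3),s['joint_positions'].round(1))"
```

```text
t 20.75 p [ 0.4357 -0.0022  0.0914] yaw -88.97 F [-4.4  1.6 10.7] op 0.092 gf 30.0
[0.38  0.917 0.168] [-15.   29.9 115.4   0.   34.9  73.9]
```

Emit:
drive_tool(motion=[[[0,0,0],[0,0,0.05]],[[0,0,0],[0,0,0.04]],[[0,0,0],[0,0,0]]])

```text
time_s: 21.05
position: [0.4359, -0.0022, 0.0914]
tcp_rot: [[0.997, -0.071, -0.003], [-0.071, -0.997, 0.001], [-0.003, -0.001, -1.0]]
force: [-2.9, 3.1, 10.3]
opening: 0.093
grasp_force: 30.0
```

```bash
python3 -c "
from h import *
plan([]);s=read_state();print(s['moment'].round(3),s['force'].round(1))"
```

```text
t 21.05 p [ 0.4359 -0.0022  0.0914] yaw -94.1 F [-2.9  3.1 10.3] op 0.093 gf 30.0
[0.579 0.864 0.247] [-2.9  3.1 10.3]
```

The moment jumps to 0.25 Nm, so the stop is reached. Hold and verify that it stays.

Emit:
drive_tool(motion=[[[0,0,0],[0,0,0]],[[0,0,0],[0,0,0]],[[0,0,0],[0,0,0]],[[0,0,0],[0,0,0]],[[0,0,0],[0,0,0]]])

```text
time_s: 21.55
position: [0.4359, -0.0021, 0.0914]
tcp_rot: [[0.997, -0.071, -0.003], [-0.071, -0.997, 0.001], [-0.003, -0.001, -1.0]]
force: [-2.2, 2.1, 11.4]
opening: 0.089
grasp_force: 30.0
```

```bash
python3 - <<'E'
from h import *
s=capture('scene')[:,:,::-1]; cv2.imwrite('pics/m7.png',cv2.resize(s[140:215,200:280],(800,600)[:2] if 0 else (640,600),interpolation=cv2.INTER_CUBIC))
plan([]);print(read_state()['moment'].round(3))
E
```

```text
t 21.6 p [ 0.4359 -0.0021  0.0914] yaw -94.05 F [-3.4  2.  10.7] op 0.089 gf 30.0
[0.493 0.776 0.238]
```

View pics/m7.png

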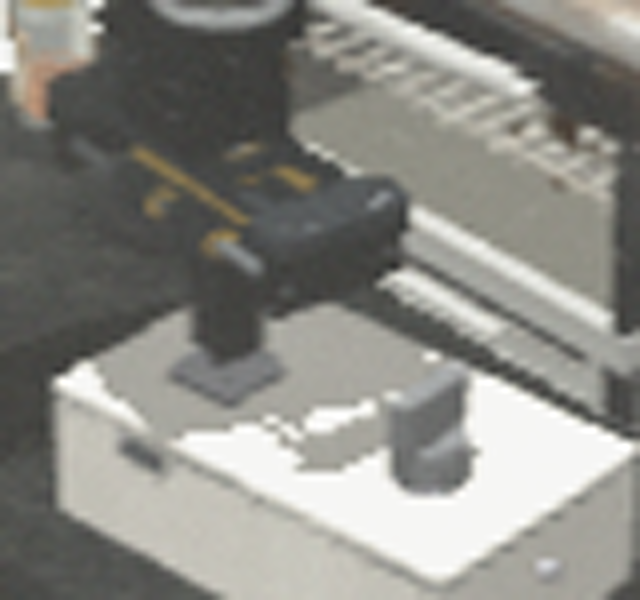

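The picture shows the knob seated and upright at (430,430), the gripper holding the key at the plate at (228,370), and the front-wall bolt drawn back at (143,452). The moment is steady, so I'll hand in.

```bash
python3 -c "
from rig import *
print(hand_in())"
```

```text
the job is handed in; nothing more can be done
None
```

I handed the job in at about 22 s: the knob is pushed down on its collar and let go, and the arm is still holding the round-headed key fully down in the lock, turned clockwise to its stop; the square-headed key stayed in the block.

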